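# Carry a wet clay figurine on its shuttle tray to the drying stand

### The job

Lift the wooden tray off the plaster slab by its handle and, by tilting it slightly, let the sliding shuttle with the wet clay figurine on it run to the middle of the tray; steady it there for three seconds while the tray is held well clear of everything. Then carry the tray to the slatted drying stand, set it down gently, centred on the stand and lined up with it, and let go, with the shuttle at rest in the middle and the figurine upright on it. The shuttle must never run against its stops, the gripper must not touch the shuttle or the figurine, and the other things on the table stay as they are.

Things in the scene. Friction and masses are not known exactly. Their poses are not given: they have to be found in the camera images.
- tray: wooden carrying tray, 0.45 kg. Origin: centre of its underside; x across, y along its length (the shuttle's direction), z up. 138 (x) x 312 (y) outside, floor 6 thick, end rims 36 high, side rims 18 high. Its underside is flat; it starts lying on the bat
- handle (a point): centre of the tray's handle, 140 above the tray's underside, axes as the tray's: a straight wooden bar along x, 150 long (x), 30 thick (y), 30 tall, with flat upright faces towards +-y, to be pinched from above. It stands on thin steel legs (8 across) at x = +-66 that spread to y = +-60 at the side rims; between x = -55 and 55 it is free
- shuttle (a joint): place of the shuttle along the tray's y, m: 0 = middle, stops at +-0.100, starts at 0.055 to 0.080. It runs freely on ball bushings along two rods and nothing holds it: a tilt of a rad makes it run downhill at 9.81*a m/s2, a tray acceleration A at -A relative to the tray. Shuttle 0.25 kg plus figurine 0.12 kg; drag 0.15 N per m/s, dry friction about 0.004 N (a tilt of 0.001 rad)
- shuttle_top (a point): middle of the shuttle's upper face, 30 above the tray's underside; the shuttle is an aluminium plate, 100 (x) x 90 (y), with a lip 4 high around it, and moves along the tray's y under the handle
- figurine: wet clay figurine standing loose on the shuttle, 78 tall, foot 42 across, 0.12 kg. Origin: centre of its foot. It passes under the handle bar with 17 to spare, so hold the bar no lower than its own centre (fingertips at most 19 below it, then 13 to spare)
- stand: drying stand fixed on the table: three wooden slats, 340 long (y), on two bearers, 200 (x) x 340 (y) overall, top level 45 above the table. Origin: centre of its underside, on the table; y along the slats. It stands left or right of the middle of the table, the bat on the other side
- bat: flat plaster slab fixed on the table, 200 (x) x 340 (y) x 15 tall, on which the tray starts. Origin: centre of its underside
- shepherd: small terracotta figurine, 105 tall, foot 44 across, standing loose between the plaster bat and the drying stand; leave it alone. Origin: on its underside
- king: terracotta figurine, 125 tall, foot 52 across, standing loose beyond them; leave it alone. Origin: on its underside
- jar: closed white jar, 60 across, 50 tall, standing loose beyond them; leave it alone. Origin: on its underside
- mould: mould block, 70 x 90 x 50 tall, standing loose beyond them; leave it alone. Origin: on its underside
- brush: brush lying on the table beyond them; leave it alone. Origin: on its handle side, underside
There are look-alikes about, which are no part of the job. What is shaped like the figurine but green is not meant.

How it is judged:
By the outcome, as a careful person would: the job done as asked, in the order asked, and still so for the second after the job is handed in, with the robot touching nothing.
It also fails if it takes over 61 s, if anything falls off the work surface, if the arm or the gripper's body presses on something with over 40 N, if the wrist force passes 120 N, or if a joint passes its speed limit or range.

### The arm

A 6-joint arm with a two-finger parallel gripper is mounted at the origin on the work surface. World frame = base frame: x ahead of the robot, y to its left, z up, the work surface at z = 0. Lengths are in mm, angles in rad, forces in N, time in s.
With the tool pointing down it reaches from about 300 to 775 mm from the base axis. Payload 14.6 kg.
Tool frame: the origin (TCP) lies at the very end of the fingers, on their centre line; the grasp point (between the pads) lies 19 mm behind it; z points along the fingers, y is the line along which they close (so a half turn about z gives the same grasp; the last joint's range is limited). The gripper opens to 94 mm and grips with 3 to 60 N. Pads are 16 mm wide; open, the fingers measure 119 mm over their backs; the gripper's body (75 mm by 177 mm) begins 78 mm behind the grasp point.
Start: joints at [1.069, 0.3, 1.521, -0, 1.321, -0.067], TCP at [231.672, 498.816, 205.446] pointing down, gripper open.
Joint ranges: [-3.03, 3.03], [-0.79, 2.21], [0.23, 2.52], [-1.04, 4.18], [0, 3.07], [-2.55, 2.55]. Speed limits (rad/s): [2.22, 2.22, 2.57, 3.14, 3.14, 3.14].

### API

Orientations are given as [roll, pitch, yaw] about the fixed x, y, z axes, in that order (R = Rz(yaw) Ry(pitch) Rx(roll)).
In Python, from cell import manip gives the robot as it stands.
- The arm moves only by the tool servo_tool, never from a script. Its argument "rows" is a list of rows, each a list of 7 numbers: the turn, a rotation vector about the world's x, y, z in degrees, then the shift along the world's x, y, z in mm, then the closure, from 0 (fully open) to 1 (shut). In form: [[rx, ry, rz, dx, dy, dz, fingers], ...]. A call has 1 to 20 rows; each row shifts and turns the commanded pose from where the row before left it; what a row does not reach is not made up. A row lasts 1/8 s, in which the tool goes at most 62.5 mm and 10.7 degrees, less where a joint would pass 70% of its speed; a pose out of reach is approached as far as the arm can. A call with a gripper value outside its range is refused whole. The fingers move at their own pace and stop on an object; "grip_force" is the grip in N (left out, the last holds). Time passes only in rows, so rows that do not move let the fingers close. It gives the time, the measured TCP pose, the force, the opening and the grip force at its end, in the units of the state.
- manip.read_state(): the state, without advancing time (a new reading comes with each control period).
- manip.camera(name): name is "scene" or "top" or "wrist"; returns the picture (400x640x3 uint8, red, green, blue); there is no depth.
- manip.camera_info(name): a dict with "fx", "fy", "cx", "cy" (pixels), "position" and "rotation" of the camera in the world; the wrist camera has in their place "T_tool_cam" (4x4, takes a point from camera to tool coordinates, whose origin is the TCP and whose axes are the flange's). Camera axes: x right, y down, z forward; pixel columns grow to the right and rows downward; lengths in mm; the calibration is good to about 2 mm. A picture is of the moment at which its call begins: read the wrist's pose just before it. camera_info takes no time and is no camera call.
- manip.sign_off(): hands the job in; it is judged then, once.
The state is a dict: "clock": time; "joints": joint angles; "qd": joint speeds; "effort": joint torques, N m; "eef_pos": TCP position; "eef_rot": TCP orientation; "wrist_force": force on the tool from outside, world axes, zero at the start; "moment": the same for the moment, N m; "finger_gap": finger opening in mm; "finger_force": force on a finger pad.
Only numpy, scipy, OpenCV 4.12 (cv2) and the standard library are available. Lean on these libraries where they do the work, as an engineer would, in place of code of your own. Each camera call takes 0.05 s, during which the arm holds its last target. There are 200 camera calls.

## Working session

There is one attempt and no reset: what is moved stays moved. The work goes in short steps, Python scripts to look and compute and a tool call to move; the robot and the scene stay as the last step left them, time stands still between calls to the robot, and variables do not carry over. Pictures are saved under pics/ and viewed, at most 10 in all, crops included, and the job is handed in when it is done.

Besides the shell and the picture viewer there is one more tool, called after "Emit:" by a JSON object that holds its "name" and its "arguments", one argument or row to a line. servo_tool: Moves the arm, as the interface text tells. Its arguments: {"type":"object","properties":{"rows":{"type":"array","items":{"type":"array","items":{"type":"number"}}},"grip_force":{"type":"number"}},"required":["rows"]}

```bash
ls; mkdir -p pics
python3 - <<'E'
from cell import manip
import cv2,numpy as np
for n in("scene","top"):
    cv2.imwrite(f"pics/{n}0.png",manip.camera(n)[:,:,::-1])
    i=manip.camera_info(n);print(n,{k:np.round(v,4).tolist() for k,v in i.items() if k!='name'})
print(manip.camera_info("wrist"))
print(manip.read_state())
E
```

```text
pics
scene {'fx': 362.874, 'fy': 362.874, 'cx': 315.2293, 'cy': 208.3941, 'position': [1032.1499, 193.7104, 839.9263], 'rotation': [-2.5629, 0.005, 1.9869]}
top {'fx': 462.0314, 'fy': 462.0314, 'cx': 312.1076, 'cy': 194.5262, 'position': [509.2064, -3.6665, 1139.5009], 'rotation': [-3.0672, 0.0087, -1.5505]}
{'fx': 348.0343237378448, 'fy': 348.0343237378448, 'cx': 317.72850442743686, 'cy': 197.47808741092774, 'T_tool_cam': array([[-1.58924210e-04, -9.62156087e-01, -2.72498879e-01,
         7.97134685e+01],
       [ 9.99999961e-01, -2.15658223e-04,  1.78249056e-04,
        -1.09807748e+00],
       [-2.30270038e-04, -2.72498840e-01,  9.62156084e-01,
        -1.80127952e+02],
       [ 0.00000000e+00,  0.00000000e+00,  0.00000000e+00,
         1.00000000e+00]])}
{'clock': 0.1, 'joints': array([ 1.06942599e+00,  3.00393579e-01,  1.52151103e+00, -1.18232122e-05,
        1.32072725e+00, -6.66018204e-02]), 'qd': array([ 7.15233784e-04, -8.92120506e-04, -1.59897641e-03, -1.54171899e-03,
        2.21185583e-03, -2.93222725e-05]), 'effort': array([ 3.26100366e-03, -5.32640612e+01, -3.53286624e+01,  7.10296654e-02,
        2.35092145e-02, -8.70441954e-05]), 'eef_pos': array([231.55102583, 498.61824796, 204.95849166]), 'eef_rot': array([-3.14055498e+00, -5.77351594e-05,  2.70682704e+00]), 'wrist_force': array([-0.03504731, -0.22565128,  0.13862532]), 'moment': array([-0.01271247, -0.02067056,  0.02162511]), 'finger_force': 0.0, 'finger_gap': 93.77871655724324}
```

View pics/top0.png

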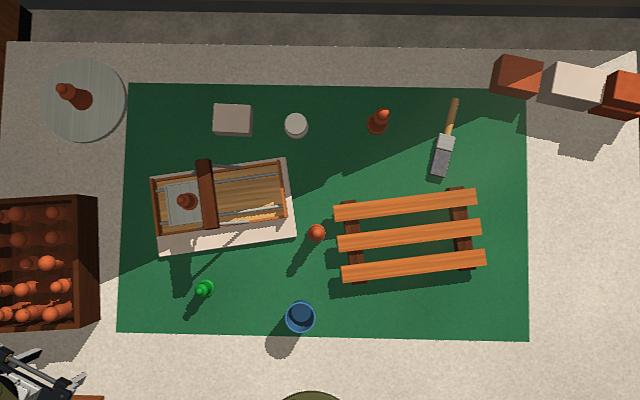

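View pics/scene0.png

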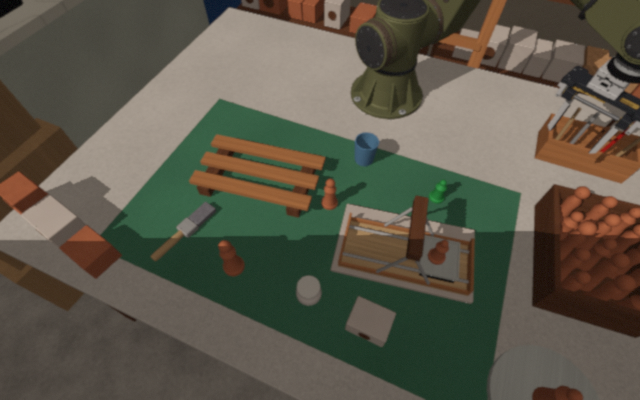

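```bash
cat > h.py <<'E'
import numpy as np,cv2
from scipy.spatial.transform import Rotation as R
from cell import manip
def cam(n,st=None):
    i=manip.camera_info(n)
    K=np.array([[i['fx'],0,i['cx']],[0,i['fy'],i['cy']],[0,0,1]])
    if n=="wrist":
        st=st or manip.read_state(); T=i['T_tool_cam']; Rt=R.from_euler('xyz',st['eef_rot']).as_matrix()
        return K,Rt@T[:3,:3],st['eef_pos']+Rt@T[:3,3]
    r=np.array(i['rotation']); M=R.from_euler('xyz',r).as_matrix() if r.ndim==1 else r
    return K,M,np.array(i['position'])
def plane(c,px,z):
    K,M,p=c; px=np.atleast_2d(px).astype(float)
    d=(M@np.linalg.inv(K)@np.c_[px,np.ones(len(px))].T).T
    return p+d*((z-p[2])/d[:,2])[:,None]
def proj(c,P):
    K,M,p=c; q=(K@M.T@(np.atleast_2d(P)-p).T).T
    return q[:,:2]/q[:,2:]
def tri(cs,pxs):
    A=np.zeros((3,3));b=np.zeros(3)
    for (K,M,p),u in zip(cs,pxs):
        d=M@np.linalg.inv(K)@np.r_[u,1];d/=np.linalg.norm(d);Q=np.eye(3)-np.outer(d,d);A+=Q;b+=Q@p
    return np.linalg.solve(A,b)
E
python3 - <<'E'
from h import *
t=cv2.imread('pics/top0.png');s=cv2.imread('pics/scene0.png')
print(plane(cam('top'),[[128,84],[528,90],[317,232]],0).round())
print(plane(cam('scene'),[[222,100],[332,205]],0).round())
a=cv2.resize(t[150:265,140:300],None,fx=4,fy=4,interpolation=cv2.INTER_CUBIC)
b=cv2.resize(s[185:310,320:490],None,fx=4,fy=4,interpolation=cv2.INTER_CUBIC)
b=cv2.convertScaleAbs(b,alpha=1.5)
W=np.zeros((600,800,3),np.uint8)
cv2.imwrite('pics/a.png',a);cv2.imwrite('pics/b.png',b)
# stand mask
for n,im,x0,x1,y0,y1 in(('top',t,325,500,180,290),('scene',s,180,335,130,220)):
    h=cv2.cvtColor(im,cv2.COLOR_BGR2HSV);m=cv2.inRange(h,(5,110,90 if n=='scene' else 150),(22,255,255));k=np.zeros_like(m);k[y0:y1,x0:x1]=m[y0:y1,x0:x1]
    cs,_=cv2.findContours(k,cv2.RETR_EXTERNAL,cv2.CHAIN_APPROX_NONE)
    for c in cs:
        if cv2.contourArea(c)>200:
            r=cv2.minAreaRect(c);box=cv2.boxPoints(r);print(n,np.round(r[0],1),np.round(r[1],1));print(box.round(1).tolist());print(plane(cam(n),np.vstack([[r[0]],box]),45).round().tolist())
E
```

```text
[[ 865.  479.    0.]
 [ 867. -527.    0.]
 [ 502.   -6.    0.]]
[[ 253. -506.    0.]
 [ 503.    6.    0.]]
top [413.3 265.1] [ 17.2 145. ]
[[340.29998779296875, 265.6000061035156], [484.20001220703125, 247.60000610351562], [486.29998779296875, 264.70001220703125], [342.5, 282.70001220703125]]
[[429.0, -233.0, 45.0], [425.0, -62.0, 45.0], [474.0, -399.0, 45.0], [434.0, -404.0, 45.0], [385.0, -68.0, 45.0]]
top [409.1 234.6] [ 16.9 144. ]
[[336.6000061035156, 235.1999969482422], [479.5, 217.3000030517578], [481.6000061035156, 234.0], [338.70001220703125, 251.89999389648438]]
[[500.0, -223.0, 45.0], [496.0, -52.0, 45.0], [544.0, -389.0, 45.0], [505.0, -393.0, 45.0], [456.0, -58.0, 45.0]]
top [404.9 204.4] [ 16.6 143.6]
[[332.6000061035156, 205.0], [475.20001220703125, 187.1999969482422], [477.20001220703125, 203.6999969482422], [334.70001220703125, 221.5]]
[[571.0, -213.0, 45.0], [567.0, -42.0, 45.0], [615.0, -379.0, 45.0], [576.0, -383.0, 45.0], [528.0, -47.0, 45.0]]
scene [328. 194.] [30. 12.]
[[322.0, 179.0], [334.0, 179.0], [334.0, 209.0], [322.0, 209.0]]
[[503.0, -7.0, 45.0], [463.0
[... 294 characters left out ...]
26.0, -372.0, 45.0], [570.0, -396.0, 45.0], [524.0, -47.0, 45.0], [578.0, -34.0, 45.0]]
scene [258.9 170. ] [117.8  16.4]
[[199.60000610351562, 165.1999969482422], [203.1999969482422, 149.3000030517578], [318.20001220703125, 174.8000030517578], [314.6000061035156, 190.8000030517578]]
[[504.0, -217.0, 45.0], [557.0, -380.0, 45.0], [501.0, -405.0, 45.0], [453.0, -57.0, 45.0], [508.0, -44.0, 45.0]]
scene [267.4 151.8] [114.1  14.8]
[[210.10000610351562, 147.39999389648438], [213.10000610351562, 133.0], [324.79998779296875, 156.1999969482422], [321.79998779296875, 170.6999969482422]]
[[435.0, -227.0, 45.0], [487.0, -390.0, 45.0], [433.0, -414.0, 45.0], [383.0, -67.0, 45.0], [436.0, -54.0, 45.0]]
```

View pics/a.png

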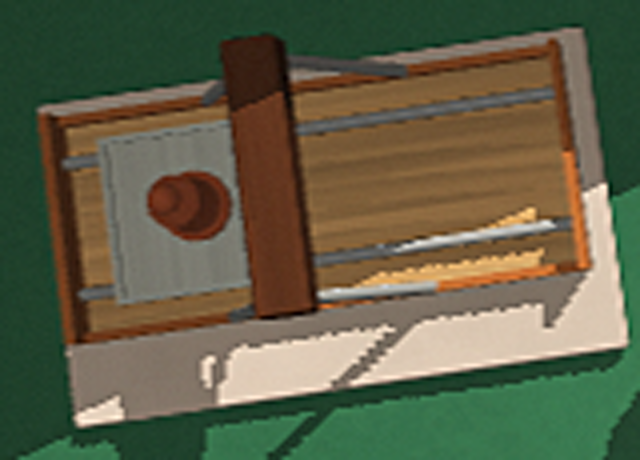

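View pics/b.png

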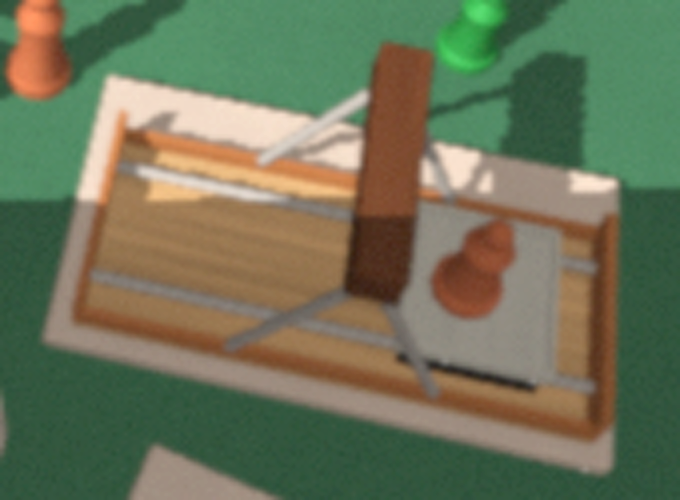

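Run:
```python
from h import *
a=np.array([[221,42],[280,36],[314,308],[258,318]])/4+[140,150]
P=plane(cam('top'),a,170);print(P.round());print(P.mean(0).round(1))
c=P.mean(0)
d=P[0]+P[1]-P[2]-P[3];print(np.degrees(np.arctan2(d[1],d[0])),np.linalg.norm(d)/2)
b=np.array([[383,44],[434,52]])/4+[320,185]
print(tri([cam('top'),cam('scene')],[a[3],b[1]]),tri([cam('top'),cam('scene')],[a[2],b[0]]))
print(tri([cam('top'),cam('scene')],[[409.1,234.6],[258.9,170]]))
```

```text
[[649. 255. 170.]
 [653. 224. 170.]
 [509. 201. 170.]
 [503. 230. 170.]]
[578.5 227.8 170. ]
9.48797478079054 146.41506871969077
[502.85626061 233.57032204 165.19298352] [508.50930375 205.10872135 164.22355603]
[ 499.5993662  -222.88622443   37.07750885]
```

Emit:
{"name": "servo_tool", "arguments": {
  "rows": [
    [0,0,3.44,33,-21,9.5,0],
    [0,0,3.44,33,-21,9.5,0],
    [0,0,3.44,33,-21,9.5,0],
    [0,0,3.44,33,-21,9.5,0],
    [0,0,3.44,33,-21,9.5,0],
    [0,0,3.44,33,-21,9.5,0],
    [0,0,3.44,33,-21,9.5,0],
    [0,0,3.44,33,-21,9.5,0],
    [0,0,3.44,33,-21,9.5,0],
    [0,0,3.44,33,-21,9.5,0],
    [0,0,0,0,0,0,0],
    [0,0,0,0,0,0,0]
  ]
}}

```text
clock: 1.6
eef_pos: [561.2, 289.1, 299.8]
eef_rot: [-3.142, -0.001, -2.977]
wrist_force: [-0.7, 0.3, 0.5]
finger_gap: 94.0
finger_force: 0.0
```

```bash
cat > w.py <<'E'
from h import *
import sys,pickle
st=manip.read_state();im=manip.camera('wrist')[:,:,::-1];cv2.imwrite(f'pics/{sys.argv[1]}.png',im);pickle.dump((st,im),open(f'{sys.argv[1]}.pkl','wb'))
print(st['clock'],st['eef_pos'].round(1),np.degrees(st['eef_rot']).round(2),st['wrist_force'].round(1),st['finger_gap'].round(1))
E
python3 w.py A
```

```text
Traceback (most recent call last):
  File "w.py", line 4, in <module>
    print(st['clock'],st['eef_pos'].round(1),np.degrees(st['eef_rot']).round(2),st['wrist_force'].round(1),st['finger_gap'].round(1))
                                                                                                           ^^^^^^^^^^^^^^^^^^^^^^
AttributeError: 'float' object has no attribute 'round'
```

Emit:
{"name": "servo_tool", "arguments": {
  "rows": [
    [0,0,0,0,-40,0,0],
    [0,0,0,0,-40,0,0],
    [0,0,0,0,-40,0,0],
    [0,0,0,0,0,0,0],
    [0,0,0,0,0,0,0]
  ]
}}

```text
clock: 2.28
eef_pos: [561.3, 169.9, 300.5]
eef_rot: [3.141, 0.0, -2.975]
wrist_force: [0.6, 0.4, 0.7]
finger_gap: 93.9
finger_force: 0.0
```

```bash
python3 w.py B; python3 -c "
import cv2,numpy as np
a=cv2.imread('pics/A.png');b=cv2.imread('pics/B.png');cv2.imwrite('pics/AB.png',np.vstack([a,b])[:, :].copy() if 0 else cv2.resize(np.hstack([a,b]),(800,250)))"
```

```text
Traceback (most recent call last):
  File "w.py", line 4, in <module>
    print(st['clock'],st['eef_pos'].round(1),np.degrees(st['eef_rot']).round(2),st['wrist_force'].round(1),st['finger_gap'].round(1))
                                                                                                           ^^^^^^^^^^^^^^^^^^^^^^
AttributeError: 'float' object has no attribute 'round'
```

View pics/AB.png

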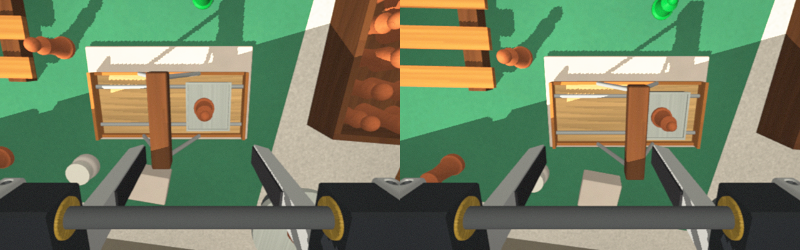

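```bash
sed -i "s/st\['finger_gap'\].round(1)/round(st['finger_gap'],1)/" w.py
python3 - <<'E'
import cv2,numpy as np
a=cv2.imread('pics/A.png')[105:285,200:330];b=cv2.imread('pics/B.png')[125:305,340:470]
cv2.imwrite('pics/AB2.png',cv2.resize(np.hstack([a,b]),None,fx=3,fy=3,interpolation=cv2.INTER_CUBIC))
E
```

```text
(no output)
```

View pics/AB2.png

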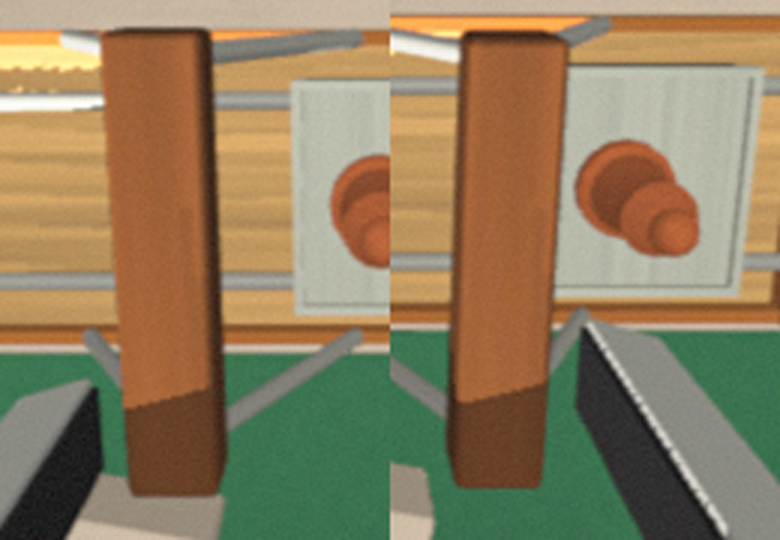

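```bash
cat > m1.py <<'E'
from h import *
import pickle
sa,ia=pickle.load(open('A.pkl','rb'));sb,ib=pickle.load(open('B.pkl','rb'))
ca,cb=cam('wrist',sa),cam('wrist',sb)
A=np.array([[103,36],[206,36],[219,494],[129,494]])/3+[200,105]
B=np.array([[75,40],[175,40],[152,486],[64,486]])/3+[340,125]
T=np.array([tri([ca,cb],[a,b]) for a,b in zip(A,B)]);print(T.round(1));c=T.mean(0);print(c.round(1))
d=T[2]+T[3]-T[0]-T[1];print(np.degrees(np.arctan2(d[1],d[0])),np.linalg.norm(d)/2,np.linalg.norm(T[0]-T[1]))
# shuttle top corners seen in B: z=49 (lip)
S=np.array([[765-390,68],[740-390,296]])/3+[340,125]
print(plane(cb,S,47).round(1))
E
python3 m1.py
python3 -c "
from h import *
st=manip.read_state();print(st['eef_pos'],np.degrees(st['eef_rot']))"
```

```text
[[509.4 204.2 160.9]
 [504.4 234.3 160. ]
 [649.3 258.3 168.9]
 [653.9 229.1 169.3]]
[579.3 231.5 164.8]
9.581055524379295 146.97281648029528 30.593548860581308
[[509.5 346.5  47. ]
 [608.6 363.7  47. ]]
[561.31893002 170.10767384 300.42194156] [ 1.79988342e+02 -1.85981191e-03 -1.70443827e+02]
```

Emit:
{"name": "servo_tool", "arguments": {
  "rows": [
    [0,0,0,4,12,-20,0],
    [0,0,0,4,12,-20,0],
    [0,0,0,4,12,-20,0],
    [0,0,0,3,12,-20,0],
    [0,0,0,3,12,-20,0],
    [0,0,0,0,0,-20,0],
    [0,0,0,0,0,0,0],
    [0,0,0,0,0,0,0]
  ]
}}

```text
clock: 3.32
eef_pos: [580.0, 229.0, 181.1]
eef_rot: [3.141, 0.001, -2.976]
wrist_force: [0.7, -0.2, -0.0]
finger_gap: 93.9
finger_force: 0.0
```

```bash
python3 w.py C
```

```text
3.325 [580.  229.  181.1] [ 1.7999e+02  5.0000e-02 -1.7052e+02] [ 0.7 -0.2 -0. ] 93.9
```

View pics/C.png

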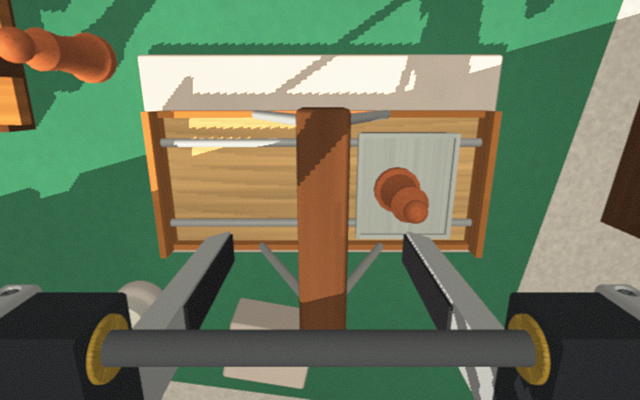

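Emit:
{"name": "servo_tool", "arguments": {
  "rows": [
    [0,0,0,-1,1.3,-10,0],
    [0,0,0,0,0,-12,0.2],
    [0,0,0,0,0,-12,0.4],
    [0,0,0,0,0,-8.5,0.55],
    [0,0,0,0,0,0,0.6],
    [0,0,0,0,0,0,0.6],
    [0,0,0,0,0,0,0.6]
  ],
  "grip_force": 5
}}

```text
clock: 4.25
eef_pos: [578.9, 230.2, 138.4]
eef_rot: [3.141, 0.001, -2.976]
wrist_force: [1.1, 0.3, 0.4]
finger_gap: 38.8
finger_force: 0.0
```

```bash
python3 w.py D
```

```text
4.25 [578.9 230.2 138.4] [ 1.7999e+02  5.0000e-02 -1.7051e+02] [1.1 0.3 0.4] 38.8
```

View pics/D.png

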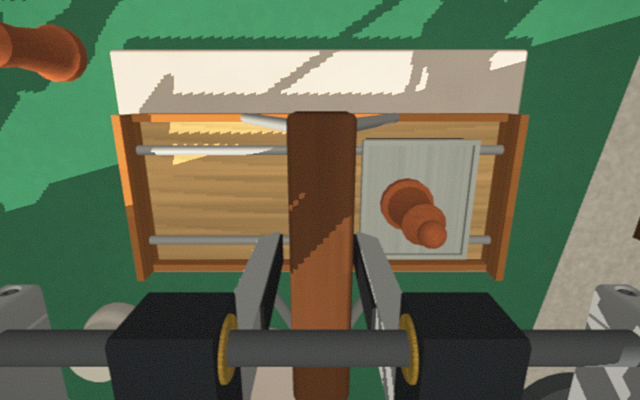

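Emit:
{"name": "servo_tool", "arguments": {
  "rows": [
    [0,0,0,0,0,0,0.65],
    [0,0,0,0,0,0,0.7],
    [0,0,0,0,0,0,0.8],
    [0,0,0,0,0,0,0.9]
  ],
  "grip_force": 10
}}

```text
clock: 4.8
eef_pos: [578.7, 230.5, 138.1]
eef_rot: [3.141, 0.0, -2.976]
wrist_force: [-1.4, 4.7, 2.1]
finger_gap: 29.9
finger_force: 10.0
```

Emit:
{"name": "servo_tool", "arguments": {
  "rows": [
    [0,0,0,0,0,0,1],
    [0,0,0,0,0,0,1]
  ],
  "grip_force": 60
}}

```text
clock: 5.05
eef_pos: [578.6, 230.5, 138.1]
eef_rot: [3.141, 0.0, -2.976]
wrist_force: [-1.7, 4.7, 1.8]
finger_gap: 29.7
finger_force: 60.0
```

```bash
cat > s.py <<'E'
from h import *
import sys
def shut(im):
    h=cv2.cvtColor(np.ascontiguousarray(im),cv2.COLOR_RGB2HSV).astype(int)
    m=((h[...,1]<60)&(h[...,2]>70)).astype(float)
    col=m[160:182].mean(0)>0.6
    col[:140]=0;col[505:]=0
    i=np.where(col)[0]
    return i
n=int(sys.argv[1]) if len(sys.argv)>1 else 1
for k in range(n):
    st=manip.read_state();im=manip.camera('wrist');i=shut(im)
    if len(i):
        l,r=i[0],i[-1]+1;sp=np.where(np.diff(i)>1)[0]
        print(round(st['clock'],3),'L',l,'R',r,'w',r-l,'x_mm',round(((l+r)/2-320)/1.3,1),'breaks',[(i[j],i[j+1]) for j in sp])
print(st['eef_pos'].round(1),'tilt about tray x/y deg',end=' ')
Rm=R.from_euler('xyz',st['eef_rot']).as_matrix();z=-Rm[:,2];c,s=np.cos(np.radians(9.5)),np.sin(np.radians(9.5))
print(np.degrees([z@[s,-c,0],z@[c,s,0]]).round(3),'F',st['wrist_force'].round(2),'M',st['moment'].round(3),'gap',round(st['finger_gap'],1),round(st['finger_force'],1))
cv2.imwrite(f"pics/w{st['clock']:.2f}.png",im[:,:,::-1])
E
python3 s.py
```

```text
5.05 L 361 R 476 w 115 x_mm 75.8 breaks []
[578.6 230.5 138.1] tilt about tray x/y deg [ 0.032 -0.015] F [-1.71  4.68  1.82] M [ 1.026  0.202 -0.029] gap 29.7 60.0
```

Emit:
{"name": "servo_tool", "arguments": {
  "rows": [
    [0.3,0.05,0,0,0,2,1],
    [0.3,0.05,0,0,0,4,1],
    [0,0,0,0,0,7,1],
    [0,0,0,0,0,7,1]
  ]
}}

```text
clock: 5.6
eef_pos: [578.7, 229.9, 158.4]
eef_rot: [3.131, -0.0, -2.976]
wrist_force: [0.4, 0.1, -8.7]
finger_gap: 29.5
finger_force: 60.0
```

```bash
python3 s.py 2
```

```text
5.6 L 355 R 470 w 115 x_mm 71.2 breaks []
5.65 L 353 R 468 w 115 x_mm 69.6 breaks []
[579.1 230.1 159.5] tilt about tray x/y deg [ 0.612 -0.082] F [ 0.86 -0.03 -7.9 ] M [-0.252 -0.157 -0.045] gap 29.6 60.0
```

Emit:
{"name": "servo_tool", "arguments": {
  "rows": [
    [0,0,0,0,0,10,1],
    [0,0,0,0,0,12,1]
  ]
}}

```text
clock: 5.95
eef_pos: [578.6, 230.1, 180.6]
eef_rot: [3.131, -0.0, -2.976]
wrist_force: [-0.5, 0.9, -7.6]
finger_gap: 29.4
finger_force: 60.0
```

```bash
cat > plan.py <<'E'
# plan.py x(mm) v(mm/s) a0(deg tilt now) N bias(deg): tilt (deg, + raises +y) at the end of each row, ending level
import sys,numpy as np
from scipy.optimize import lsq_linear
def sim(x,v,a0,al,b=0,lag=0.05,dt=.005):
    t=np.r_[0,np.arange(1,len(al)+1)*.125]; A=np.r_[a0,al]; out=[]
    for k in range(int(round((len(al)*.125+.15)/dt))):
        a=np.interp(k*dt-lag,t,A)+b
        v+=dt*(-9810*np.radians(a)-.4*v); x+=dt*v
    return np.array([x,v])
if __name__=="__main__":
    x,v,a0=map(float,sys.argv[1:4]);N=int(sys.argv[4]);b=float(sys.argv[5]) if len(sys.argv)>5 else 0
    f=lambda u:sim(x,v,a0,np.r_[u,-b],b)
    f0=f(np.zeros(N));J=np.array([f(e)-f0 for e in np.eye(N)]).T
    D=np.diff(np.eye(N+2),axis=0)[:,1:-1]; d0=np.zeros(N+1);d0[0]=-a0;d0[-1]=-b
    w=15
    s=lsq_linear(np.vstack([J,w*.02*np.eye(N),w*D]),np.r_[-f0,w*.02*np.zeros(N),-w*d0],(-1,1)).x
    s=np.r_[s,-b];print('tilt',s.round(2),'steps',np.diff(np.r_[a0,s]).round(2),'end',sim(x,v,a0,s,b).round(1))
E
python3 s.py 3
```

```text
5.95 L 352 R 454 w 102 x_mm 63.8 breaks []
6.0 L 352 R 451 w 99 x_mm 62.7 breaks []
6.05 L 352 R 448 w 96 x_mm 61.5 breaks []
[579.4 230.3 182. ] tilt about tray x/y deg [ 0.634 -0.175] F [ 0.08 -0.14 -8.94] M [-0.137 -0.032  0.051] gap 29.9 60.0
```

```bash
sed -i "s/np.interp(k\*dt-lag,t,A)+b/np.interp(k*dt-lag,t,A)+b-.004*x/" plan.py
sed -i "s/'x_mm',.*'breaks',/'x_R',round((r-377.5)\/1.3,1),'x_L',round((l-262.5)\/1.3,1),'br',/" s.py
for n in 9 12 ; do python3 plan.py 51.8 -49 0.63 $n; done
```

```text
tilt [ 0.47  0.29  0.1  -0.09 -0.26 -0.38 -0.44 -0.41 -0.27  0.  ] steps [-0.16 -0.18 -0.19 -0.19 -0.16 -0.12 -0.06  0.03  0.14  0.27] end [ 2. -2.]
tilt [ 0.4   0.21  0.05 -0.07 -0.16 -0.22 -0.25 -0.26 -0.25 -0.22 -0.16 -0.09
  0.  ] steps [-0.23 -0.19 -0.15 -0.12 -0.09 -0.06 -0.03 -0.01  0.01  0.03  0.05  0.07
  0.09] end [-0.1 -0.2]
```

Emit:
{"name": "servo_tool", "arguments": {
  "rows": [
    [-0.23,-0.04,0,0,0,14,1],
    [-0.19,-0.03,0,0,0,16,1],
    [-0.15,-0.025,0,0,0,16,1],
    [-0.12,-0.02,0,0,0,16,1],
    [-0.09,-0.015,0,0,0,14,1]
  ]
}}

```text
clock: 6.72
eef_pos: [578.7, 230.1, 257.3]
eef_rot: [-3.138, 0.001, -2.976]
wrist_force: [0.4, 0.2, -9.2]
finger_gap: 29.9
finger_force: 60.0
```

```bash
python3 s.py 3
```

```text
6.725 L 352 R 401 w 49 x_R 18.1 x_L 68.8 br []
6.775 L 352 R 398 w 46 x_R 15.8 x_L 68.8 br []
6.825 L 281 R 396 w 115 x_R 14.2 x_L 14.2 br [(np.int64(284), np.int64(352))]
[579.1 230.3 258. ] tilt about tray x/y deg [-0.157 -0.167] F [-0.11 -0.09 -8.92] M [-0.009  0.016 -0.014] gap 29.7 60.0
```

```bash
for n in 6 9 ; do python3 plan.py 12.3 -37 -0.16 $n; done
```

```text
tilt [-0.24 -0.28 -0.27 -0.23 -0.16 -0.09  0.  ] steps [-0.08 -0.03  0.01  0.04  0.06  0.08  0.09] end [-0.8  0.1]
tilt [-0.23 -0.26 -0.25 -0.22 -0.17 -0.11 -0.06 -0.01  0.01  0.  ] steps [-0.07 -0.03  0.01  0.03  0.05  0.06  0.06  0.04  0.02 -0.01] end [-0.9  0.6]
```

Emit:
{"name": "servo_tool", "arguments": {
  "rows": [
    [-0.08,-0.015,0,0,0,10,1],
    [-0.03,-0.005,0,0,0,8,1],
    [0.01,0,0,0,0,6,1],
    [0.04,0.005,0,0,0,4,1],
    [0.06,0.01,0,0,0,0,1]
  ]
}}

```text
clock: 7.5
eef_pos: [578.7, 230.1, 284.1]
eef_rot: [-3.139, 0.0, -2.976]
wrist_force: [0.7, 0.0, -8.8]
finger_gap: 29.5
finger_force: 60.0
```

```bash
python3 s.py 3
```

```text
7.5 L 269 R 384 w 115 x_R 5.0 x_L 5.0 br [(np.int64(284), np.int64(352))]
7.55 L 269 R 384 w 115 x_R 5.0 x_L 5.0 br [(np.int64(284), np.int64(352))]
7.6 L 269 R 385 w 116 x_R 5.8 x_L 5.0 br [(np.int64(284), np.int64(352))]
[578.6 230.1 283.7] tilt about tray x/y deg [-0.185  0.019] F [ 0.5   0.95 -9.57] M [ 0.005  0.032 -0.01 ] gap 29.9 60.0
```

```bash
for n in 7 10 ; do python3 plan.py 5.6 5 -0.17 $n -0.03; done
```

```text
tilt [ 0.15  0.29  0.3   0.22  0.1  -0.   -0.05  0.03] steps [ 0.32  0.14  0.01 -0.08 -0.12 -0.11 -0.04  0.08] end [ 4.6 -2.4]
tilt [ 0.09  0.24  0.3   0.29  0.23  0.14  0.04 -0.04 -0.09 -0.07  0.03] steps [ 0.26  0.15  0.06 -0.01 -0.06 -0.09 -0.1  -0.08 -0.05  0.01  0.1 ] end [ 2.1 -1.5]
```

Use the 10-row plan, stopping for a look after six rows.

Emit:
{"name": "servo_tool", "arguments": {
  "rows": [
    [0.26,0.04,0,0,0,0,1],
    [0.15,0.025,0,0,0,0,1],
    [0.06,0.01,0,0,0,0,1],
    [-0.01,0,0,0,0,0,1],
    [-0.06,-0.01,0,0,0,0,1],
    [-0.09,-0.015,0,0,0,0,1]
  ]
}}

```text
clock: 8.4
eef_pos: [578.7, 230.1, 283.9]
eef_rot: [3.139, 0.0, -2.976]
wrist_force: [-0.3, -0.1, -8.2]
finger_gap: 29.8
finger_force: 60.0
```

```bash
python3 s.py 3
```

```text
8.4 L 268 R 384 w 116 x_R 5.0 x_L 4.2 br [(np.int64(284), np.int64(352))]
8.45 L 268 R 383 w 115 x_R 4.2 x_L 4.2 br [(np.int64(284), np.int64(352))]
8.5 L 267 R 382 w 115 x_R 3.5 x_L 3.5 br [(np.int64(284), np.int64(352))]
[578.7 230.2 284. ] tilt about tray x/y deg [ 0.127 -0.008] F [ 0.02  0.29 -7.91] M [ 0.025  0.045 -0.072] gap 29.6 60.0
```

```bash
sed -i 's/w=15/w=6/' plan.py; for n in 5 7 ; do python3 plan.py 3.0 -11 0.13 $n -0.02; done
```

```text
tilt [-0.1  -0.17 -0.14 -0.06  0.02  0.02] steps [-0.23 -0.07  0.03  0.08  0.07  0.  ] end [-0.8  0.3]
tilt [-0.07 -0.16 -0.16 -0.11 -0.03  0.04  0.07  0.02] steps [-0.2  -0.09 -0.    0.05  0.08  0.07  0.03 -0.05] end [-0.5  0.3]
```

Emit:
{"name": "servo_tool", "arguments": {
  "rows": [
    [-0.23,-0.04,0,0,0,0,1],
    [-0.07,-0.01,0,0,0,0,1],
    [0.03,0.005,0,0,0,0,1],
    [0.08,0.015,0,0,0,0,1],
    [0.07,0.01,0,0,0,0,1]
  ]
}}

```text
clock: 9.18
eef_pos: [578.7, 230.1, 284.0]
eef_rot: [3.141, 0.0, -2.976]
wrist_force: [-0.3, 0.6, -8.9]
finger_gap: 29.5
finger_force: 60.0
```

```bash
python3 s.py 5
```

```text
9.175 L 266 R 381 w 115 x_R 2.7 x_L 2.7 br [(np.int64(284), np.int64(352))]
9.225 L 266 R 381 w 115 x_R 2.7 x_L 2.7 br [(np.int64(284), np.int64(352))]
9.275 L 266 R 381 w 115 x_R 2.7 x_L 2.7 br [(np.int64(284), np.int64(352))]
9.325 L 266 R 381 w 115 x_R 2.7 x_L 2.7 br [(np.int64(284), np.int64(352))]
9.375 L 266 R 381 w 115 x_R 2.7 x_L 2.7 br [(np.int64(284), np.int64(352))]
[578.7 230.1 283.9] tilt about tray x/y deg [ 0.007 -0.008] F [-0.52 -0.26 -8.99] M [ 0.045  0.029 -0.026] gap 30.1 60.0
```

Run:
```python
import cv2,numpy as np,glob
f=sorted(glob.glob('pics/w*.png'),key=lambda s:float(s[6:-4]))[-1]
h=cv2.cvtColor(cv2.imread(f),cv2.COLOR_BGR2HSV)
m=cv2.inRange(h,(4,90,30),(28,255,255))
for r in (125,135,160,175,190,205,220):
    i=np.where(m[r])[0];g=np.split(i,np.where(np.diff(i)>3)[0]+1)
    print(r,[(a[0],a[-1]) for a in g if len(a)>3], ''.join(str(int(v)//10)+' ' for v in h[r,100:160:3,1]))
```

```text
125 [(np.int64(110), np.int64(251)), (np.int64(284), np.int64(352)), (np.int64(382), np.int64(525)), (np.int64(561), np.int64(639))] 13 12 13 8 17 17 18 17 15 15 17 17 17 13 13 13 13 13 12 12 
135 [(np.int64(112), np.int64(523)), (np.int64(559), np.int64(639))] 13 12 13 14 16 17 17 17 17 16 16 17 15 14 13 12 13 12 13 13 
160 [(np.int64(116), np.int64(264)), (np.int64(285), np.int64(351)), (np.int64(382), np.int64(519)), (np.int64(552), np.int64(639))] 13 13 13 13 13 9 18 17 17 16 16 16 17 17 16 13 13 13 13 12 
175 [(np.int64(117), np.int64(265)), (np.int64(285), np.int64(350)), (np.int64(382), np.int64(517)), (np.int64(548), np.int64(639))] 13 13 12 12 14 14 17 18 17 16 16 15 17 17 16 13 13 13 13 13 
190 [(np.int64(120), np.int64(266)), (np.int64(286), np.int64(350)), (np.int64(381), np.int64(515)), (np.int64(544), np.int64(639))] 12 11 11 12 13 12 14 18 17 18 18 16 16 16 16 16 13 13 13 12 
205 [(np.int64(122), np.int64(266)), (np.int64(286), np.int64(349)), (np.int64(380), np.int64(512)), (np.int64(562), np.int64(639))] 12 12 12 12 12 12 13 14 17 17 18 17 16 17 18 17 16 11 12 13 
220 [(np.int64(125), np.int64(267)), (np.int64(286), np.int64(349)), (np.int64(379), np.int64(510)), (np.int64(595), np.int64(639))] 13 12 12 12 12 13 12 12 7 18 18 17 17 16 15 15 16 13 12 13
```

Emit:
{"name": "servo_tool", "arguments": {
  "rows": [
    [0,0,0,0,0,0,1],
    [0,0,0,0,0,0,1],
    [0,0,0,0,0,0,1],
    [0,0,0,0,0,0,1],
    [0,0,0,0,0,0,1],
    [0,0,0,0,0,0,1]
  ]
}}

```text
clock: 10.18
eef_pos: [578.7, 230.1, 283.9]
eef_rot: [3.141, 0.0, -2.976]
wrist_force: [-0.0, -0.7, -8.5]
finger_gap: 29.3
finger_force: 60.0
```

```bash
python3 s.py 1
```

```text
10.175 L 266 R 381 w 115 x_R 2.7 x_L 2.7 br [(np.int64(284), np.int64(352))]
[578.7 230.1 283.9] tilt about tray x/y deg [ 0.009 -0.004] F [-0.   -0.73 -8.48] M [ 0.     0.052 -0.017] gap 29.3 60.0
```

Emit:
{"name": "servo_tool", "arguments": {
  "rows": [
    [0.3,0.05,0,0,0,0,1],
    [0,0,0,0,0,0,1],
    [-0.4,-0.065,0,0,0,0,1],
    [0,0,0,0,0,0,1],
    [0,0,0,0,0,0,1],
    [0.1,0.015,0,0,0,0,1],
    [0,0,0,0,0,0,1]
  ]
}}

```text
clock: 11.1
eef_pos: [578.7, 230.1, 284.0]
eef_rot: [3.141, 0.0, -2.976]
wrist_force: [0.2, -0.0, -9.3]
finger_gap: 29.7
finger_force: 60.0
```

```bash
python3 s.py 2
```

```text
11.1 L 264 R 379 w 115 x_R 1.2 x_L 1.2 br [(np.int64(284), np.int64(352))]
11.15 L 264 R 379 w 115 x_R 1.2 x_L 1.2 br [(np.int64(284), np.int64(352))]
[578.7 230.1 284. ] tilt about tray x/y deg [ 0.009 -0.01 ] F [ 0.09  0.03 -9.24] M [-0.016 -0.012 -0.028] gap 29.6 60.0
```

Emit:
{"name": "servo_tool", "arguments": {
  "rows": [
    [0,0,0,0,0,0,1],
    [0,0,0,0,0,0,1],
    [0,0,0,0,0,0,1],
    [0,0,0,0,0,0,1],
    [0,0,0,0,0,0,1],
    [0,0,0,0,0,0,1],
    [0,0,0,0,0,0,1],
    [0,0,0,0,0,0,1],
    [0,0,0,0,0,0,1],
    [0,0,0,0,0,0,1],
    [0,0,0,0,0,0,1],
    [0,0,0,0,0,0,1],
    [0,0,0,0,0,0,1],
    [0,0,0,0,0,0,1],
    [0,0,0,0,0,0,1],
    [0,0,0,0,0,0,1],
    [0,0,0,0,0,0,1],
    [0,0,0,0,0,0,1]
  ]
}}

```text
clock: 13.45
eef_pos: [578.7, 230.1, 283.9]
eef_rot: [3.141, 0.0, -2.976]
wrist_force: [0.1, 0.6, -9.3]
finger_gap: 29.9
finger_force: 60.0
```

```bash
python3 s.py 1
cat > carry.py <<'E'
import sys,json,numpy as np
dx,dy,yaw,N=map(float,sys.argv[1:5]);N=int(N)
s=np.arange(N+1)/N;q=10*s**3-15*s**4+6*s**5;acc=(60*s-180*s**2+120*s**3)/(N*.125)**2
c,n=np.cos(np.radians(9)),np.sin(np.radians(9));D=-n*dx+c*dy
tilt=np.degrees(-acc*D/9810)
r=lambda v,k:np.diff(np.round(v,k)).round(k)
rows=np.c_[r(tilt*c,2),r(tilt*n,2),r(yaw*s,2),r(dx*q,1),r(dy*q,1),np.zeros(N),np.ones(N)]
print('max tilt',tilt.max(),rows.sum(0).round(3))
f=lambda v:('%g'%(v+0.))
for k in range(0,N,20):print('[['+'],['.join(','.join(f(v) for v in w) for w in rows[k:k+20])+']]')
E
python3 carry.py -38.5 -225 -1.2 40
```

```text
13.45 L 264 R 379 w 115 x_R 1.2 x_L 1.2 br [(np.int64(284), np.int64(352))]
[578.7 230.1 283.9] tilt about tray x/y deg [ 0.007 -0.002] F [ 0.06  0.61 -9.34] M [ 0.058 -0.012  0.028] gap 29.9 60.0
max tilt 0.2909418200090743 [   0.    -0.    -1.2  -38.5 -225.     0.    40. ]
[[0.07,0.01,-0.03,0,0,0,1],[0.06,0.01,-0.03,0,-0.3,0,1],[0.05,0.01,-0.03,-0.1,-0.5,0,1],[0.04,0,-0.03,-0.2,-1.1,0,1],[0.03,0.01,-0.03,-0.3,-1.7,0,1],[0.02,0,-0.03,-0.4,-2.4,0,1],[0.01,0,-0.03,-0.6,-3.1,0,1],[0.01,0.01,-0.03,-0.6,-3.9,0,1],[0,0,-0.03,-0.8,-4.8,0,1],[-0.01,-0.01,-0.03,-1,-5.5,0,1],[-0.01,0,-0.03,-1.1,-6.3,0,1],[-0.02,0,-0.03,-1.2,-7.1,0,1],[-0.02,0,-0.03,-1.3,-7.8,0,1],[-0.03,-0.01,-0.03,-1.5,-8.4,0,1],[-0.02,0,-0.03,-1.5,-9,0,1],[-0.04,-0.01,-0.03,-1.6,-9.5,0,1],[-0.03,0,-0.03,-1.7,-9.9,0,1],[-0.04,-0.01,-0.03,-1.8,-10.2,0,1],[-0.03,0,-0.03,-1.7,-10.5,0,1],[-0.04,-0.01,-0.03,-1.8,-10.5,0,1]]
[[-0.04,-0.01,-0.03,-1.9,-10.5,0,1],[-0.03,0,-0.03,-1.7,-10.5,0,1],[-0.04,-0.01,-0.03,-1.8,-10.2,0,1],[-0.03,0,-0.03,-1.7,-9.9,0,1],[-0.04,-0.01,-0.03,-1.6,-9.5,0,1],[-0.02,0,-0.03,-1.5,-9,0,1],[-0.03,-0.01,-0.03,-1.5,-8.4,0,1],[-0.02,0,-0.03,-1.3,-7.8,0,1],[-0.02,0,-0.03,-1.2,-7.1,0,1],[-0.01,0,-0.03,-1.1,-6.3,0,1],[-0.01,-0.01,-0.03,-1,-5.5,0,1],[0,0,-0.03,-0.8,-4.8,0,1],[0.01,0.01,-0.03,-0.6,-3.9,0,1],[0.01,0,-0.03,-0.6,-3.1,0,1],[0.02,0,-0.03,-0.4,-2.4,0,1],[0.03,0.01,-0.03,-0.3,-1.7,0,1],[0.04,0,-0.03,-0.2,-1.1,0,1],[0.05,0.01,-0.03,-0.1,-0.5,0,1],[0.06,0.01,-0.03,0,-0.3,0,1],[0.07,0.01,-0.03,0,0,0,1]]
```

Emit:
{"name": "servo_tool", "arguments": {
  "rows": [
    [0,0,0,0,0,0,1],
    [0,0,0,0,0,0,1],
    [0,0,0,0,0,0,1],
    [0,0,0,0,0,0,1],
    [0,0,0,0,0,0,1],
    [0,0,0,0,0,0,1],
    [0,0,0,0,0,0,1],
    [0,0,0,0,0,0,1],
    [0,0,0,0,0,0,1]
  ]
}}

```text
clock: 14.62
eef_pos: [578.7, 230.1, 283.9]
eef_rot: [3.141, 0.0, -2.976]
wrist_force: [0.1, -0.0, -9.0]
finger_gap: 29.3
finger_force: 60.0
```

Emit:
{"name": "servo_tool", "arguments": {
  "rows": [
    [0.07,0.01,-0.03,0,0,0,1],
    [0.06,0.01,-0.03,0,-0.3,0,1],
    [0.05,0.01,-0.03,-0.1,-0.5,0,1],
    [0.04,0,-0.03,-0.2,-1.1,0,1],
    [0.03,0.01,-0.03,-0.3,-1.7,0,1],
    [0.02,0,-0.03,-0.4,-2.4,0,1],
    [0.01,0,-0.03,-0.6,-3.1,0,1],
    [0.01,0.01,-0.03,-0.6,-3.9,0,1],
    [0,0,-0.03,-0.8,-4.8,0,1],
    [-0.01,-0.01,-0.03,-1,-5.5,0,1],
    [-0.01,0,-0.03,-1.1,-6.3,0,1],
    [-0.02,0,-0.03,-1.2,-7.1,0,1],
    [-0.02,0,-0.03,-1.3,-7.8,0,1],
    [-0.03,-0.01,-0.03,-1.5,-8.4,0,1],
    [-0.02,0,-0.03,-1.5,-9,0,1],
    [-0.04,-0.01,-0.03,-1.6,-9.5,0,1],
    [-0.03,0,-0.03,-1.7,-9.9,0,1],
    [-0.04,-0.01,-0.03,-1.8,-10.2,0,1],
    [-0.03,0,-0.03,-1.7,-10.5,0,1],
    [-0.04,-0.01,-0.03,-1.8,-10.5,0,1]
  ]
}}

```text
clock: 17.12
eef_pos: [559.3, 116.9, 284.0]
eef_rot: [3.141, 0.0, -2.987]
wrist_force: [-0.2, 0.3, -9.2]
finger_gap: 29.3
finger_force: 60.0
```

Emit:
{"name": "servo_tool", "arguments": {
  "rows": [
    [-0.04,-0.01,-0.03,-1.9,-10.5,0,1],
    [-0.03,0,-0.03,-1.7,-10.5,0,1],
    [-0.04,-0.01,-0.03,-1.8,-10.2,0,1],
    [-0.03,0,-0.03,-1.7,-9.9,0,1],
    [-0.04,-0.01,-0.03,-1.6,-9.5,0,1],
    [-0.02,0,-0.03,-1.5,-9,0,1],
    [-0.03,-0.01,-0.03,-1.5,-8.4,0,1],
    [-0.02,0,-0.03,-1.3,-7.8,0,1],
    [-0.02,0,-0.03,-1.2,-7.1,0,1],
    [-0.01,0,-0.03,-1.1,-6.3,0,1],
    [-0.01,-0.01,-0.03,-1,-5.5,0,1],
    [0,0,-0.03,-0.8,-4.8,0,1],
    [0.01,0.01,-0.03,-0.6,-3.9,0,1],
    [0.01,0,-0.03,-0.6,-3.1,0,1],
    [0.02,0,-0.03,-0.4,-2.4,0,1],
    [0.03,0.01,-0.03,-0.3,-1.7,0,1],
    [0.04,0,-0.03,-0.2,-1.1,0,1],
    [0.05,0.01,-0.03,-0.1,-0.5,0,1],
    [0.06,0.01,-0.03,0,-0.3,0,1],
    [0.07,0.01,-0.03,0,0,0,1]
  ]
}}

```text
clock: 19.62
eef_pos: [540.2, 5.1, 283.9]
eef_rot: [3.141, 0.0, -2.997]
wrist_force: [-0.7, -0.2, -8.4]
finger_gap: 29.7
finger_force: 60.0
```

```bash
python3 s.py 4
```

```text
19.625 L 268 R 383 w 115 x_R 4.2 x_L 4.2 br [(np.int64(284), np.int64(352))]
19.675 L 268 R 383 w 115 x_R 4.2 x_L 4.2 br [(np.int64(284), np.int64(352))]
19.725 L 268 R 383 w 115 x_R 4.2 x_L 4.2 br [(np.int64(284), np.int64(352))]
19.775 L 268 R 383 w 115 x_R 4.2 x_L 4.2 br [(np.int64(284), np.int64(352))]
[540.2   5.1 283.9] tilt about tray x/y deg [ 0.011 -0.007] F [ 0.45  0.26 -8.32] M [ 0.027  0.011 -0.001] gap 29.8 60.0
```

Emit:
{"name": "servo_tool", "arguments": {
  "rows": [
    [0.07,0.01,0,0,0,0,1],
    [0.06,0.01,0,0,-0.3,0,1],
    [0.05,0.01,0,-0.1,-0.5,0,1],
    [0.04,0,0,-0.2,-1.1,0,1],
    [0.03,0.01,0,-0.3,-1.7,0,1],
    [0.02,0,0,-0.4,-2.4,0,1],
    [0.01,0,0,-0.6,-3.1,0,1],
    [0.01,0.01,0,-0.6,-3.9,0,1],
    [0,0,0,-0.8,-4.8,0,1],
    [-0.01,-0.01,0,-1,-5.5,0,1],
    [-0.01,0,0,-1.1,-6.3,0,1],
    [-0.02,0,0,-1.2,-7.1,0,1],
    [-0.02,0,0,-1.3,-7.8,0,1],
    [-0.03,-0.01,0,-1.5,-8.4,0,1],
    [-0.02,0,0,-1.5,-9,0,1],
    [-0.04,-0.01,0,-1.6,-9.5,0,1],
    [-0.03,0,0,-1.7,-9.9,0,1],
    [-0.04,-0.01,0,-1.8,-10.2,0,1],
    [-0.03,0,0,-1.7,-10.5,0,1],
    [-0.04,-0.01,0,-1.8,-10.5,0,1]
  ]
}}

```text
clock: 22.32
eef_pos: [520.8, -108.1, 283.9]
eef_rot: [3.142, 0.0, -2.997]
wrist_force: [-0.5, 0.2, -8.9]
finger_gap: 30.0
finger_force: 60.0
```

Emit:
{"name": "servo_tool", "arguments": {
  "rows": [
    [-0.04,-0.01,0,-1.9,-10.5,0,1],
    [-0.03,0,0,-1.7,-10.5,0,1],
    [-0.04,-0.01,0,-1.8,-10.2,0,1],
    [-0.03,0,0,-1.7,-9.9,0,1],
    [-0.04,-0.01,0,-1.6,-9.5,0,1],
    [-0.02,0,0,-1.5,-9,0,1],
    [-0.03,-0.01,0,-1.5,-8.4,0,1],
    [-0.02,0,0,-1.3,-7.8,0,1],
    [-0.02,0,0,-1.2,-7.1,0,1],
    [-0.01,0,0,-1.1,-6.3,0,1],
    [-0.01,-0.01,0,-1,-5.5,0,1],
    [0,0,0,-0.8,-4.8,0,1],
    [0.01,0.01,0,-0.6,-3.9,0,1],
    [0.01,0,0,-0.6,-3.1,0,1],
    [0.02,0,0,-0.4,-2.4,0,1],
    [0.03,0.01,0,-0.3,-1.7,0,1],
    [0.04,0,0,-0.2,-1.1,0,1],
    [0.05,0.01,0,-0.1,-0.5,0,1],
    [0.06,0.01,0,0,-0.3,0,1],
    [0.07,0.01,0,0,0,0,1]
  ]
}}

```text
clock: 24.82
eef_pos: [501.7, -219.9, 283.9]
eef_rot: [3.141, 0.0, -2.997]
wrist_force: [-0.8, -0.1, -9.9]
finger_gap: 29.9
finger_force: 60.0
```

```bash
python3 s.py 2; python3 w.py E
```

```text
24.825 L 272 R 387 w 115 x_R 7.3 x_L 7.3 br [(np.int64(284), np.int64(352))]
24.875 L 272 R 387 w 115 x_R 7.3 x_L 7.3 br [(np.int64(284), np.int64(352))]
[ 501.7 -219.9  283.9] tilt about tray x/y deg [ 0.019 -0.007] F [ 0.09 -0.8  -8.53] M [ 0.048 -0.024 -0.001] gap 29.9 60.0
24.925 [ 501.7 -219.9  283.9] [ 1.7999e+02  1.0000e-02 -1.7171e+02] [ 0.2  0.4 -8. ] 29.5
```

View pics/E.png

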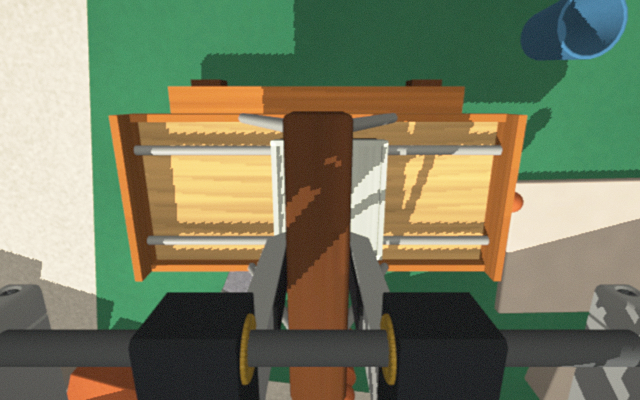

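Run:
```python
from h import *
import pickle
st,im=pickle.load(open('E.pkl','rb'));c=cam('wrist',st)
h=cv2.cvtColor(np.ascontiguousarray(im),cv2.COLOR_BGR2HSV);m=cv2.inRange(h,(4,120,110),(22,255,255))
for r in(92,100,108):
    i=np.where(m[r,140:500])[0]+140;print(r,i[0],i[-1]+1)
tops=[(x,np.where(m[70:110,x])[0][0]+70) for x in (180,200,240,300,360,420,440,460)];print(tops)
L=[(np.where(m[r,140:500])[0][0]+140) for r in(92,100,108)];Rr=[(np.where(m[r,140:500])[0][-1]+141) for r in(92,100,108)]
t=np.polyfit(*np.array(tops,float).T,1)
pl=[np.mean(L)-.5,np.polyval(t,168)];pr=[np.mean(Rr)-.5,np.polyval(t,464)]
P=plane(c,[pl,pr],45);print(P.round(1),np.linalg.norm(P[1]-P[0]))
d=P[1]-P[0];d/=np.linalg.norm(d);yaw=np.degrees(np.arctan2(-d[0],d[1]));print('yaw',yaw)
print('centre',P.mean(0)+100*np.array([d[1],-d[0],0]))
```

```text
92 169 464
100 169 463
108 170 462
[(180, np.int64(86)), (200, np.int64(86)), (240, np.int64(86)), (300, np.int64(87)), (360, np.int64(87)), (420, np.int64(86)), (440, np.int64(86)), (460, np.int64(87))]
[[ 433.  -403.1   45. ]
 [ 385.   -69.5   45. ]] 337.01995199173723
yaw 8.188733896391469
centre [ 508.02746772 -222.02923417   45.        ]
```

Emit:
{"name": "servo_tool", "arguments": {
  "rows": [
    [0.32,0.05,0,-0.5,-0.4,-2,1],
    [0,0,0,-0.6,-0.4,-4,1],
    [0,0,0,-0.6,-0.4,-6,1],
    [-0.4,-0.06,0,-0.5,-0.4,-8,1],
    [0,0,0,0,0,-8,1],
    [0,0,0,0,0,-8,1],
    [0,0,0,0,0,-6,1],
    [0.08,0.01,0,0,0,-4,1],
    [0,0,0,0,0,-2,1]
  ]
}}

```text
clock: 26.1
eef_pos: [499.5, -221.5, 235.8]
eef_rot: [3.141, 0.0, -2.997]
wrist_force: [0.9, 0.9, -9.7]
finger_gap: 29.5
finger_force: 60.0
```

```bash
python3 s.py 3
```

```text
26.1 L 266 R 381 w 115 x_R 2.7 x_L 2.7 br [(np.int64(284), np.int64(352))]
26.15 L 266 R 380 w 114 x_R 1.9 x_L 2.7 br [(np.int64(284), np.int64(352))]
26.2 L 266 R 380 w 114 x_R 1.9 x_L 2.7 br [(np.int64(284), np.int64(352))]
[ 499.5 -221.5  235.9] tilt about tray x/y deg [ 0.01  -0.004] F [ 0.26 -0.33 -8.67] M [ 0.063  0.003 -0.003] gap 29.8 60.0
```

Emit:
{"name": "servo_tool", "arguments": {
  "rows": [
    [0.32,0.05,0,0,0,-2,1],
    [0,0,0,0,0,-5,1],
    [-0.4,-0.06,0,0,0,-8,1],
    [0,0,0,0,0,-10,1],
    [0,0,0,0,0,-10,1],
    [0.08,0.01,0,0,0,-10,1],
    [0,0,0,0,0,-8,1],
    [0,0,0,0,0,-5,1],
    [0,0,0,0,0,-3,1],
    [0,0,0,0,0,-1,1]
  ]
}}

```text
clock: 27.5
eef_pos: [499.5, -221.5, 173.9]
eef_rot: [3.142, 0.0, -2.997]
wrist_force: [0.1, -0.0, -8.1]
finger_gap: 29.4
finger_force: 60.0
```

```bash
python3 s.py 3; python3 w.py F
python3 - <<'E'
import pickle,cv2,numpy as np
st,im=pickle.load(open('F.pkl','rb'))
h=cv2.cvtColor(np.ascontiguousarray(im),cv2.COLOR_BGR2HSV);m=cv2.inRange(h,(4,120,80),(24,255,255))
for r in range(60,135,6):
    i=np.where(m[r,60:560])[0]+60;g=np.split(i,np.where(np.diff(i)>3)[0]+1);print(r,[(int(a[0]),int(a[-1])+1) for a in g if len(a)>5])
E
```

```text
27.5 L 262 R 377 w 115 x_R -0.4 x_L -0.4 br [(np.int64(284), np.int64(352))]
27.55 L 263 R 377 w 114 x_R -0.4 x_L 0.4 br [(np.int64(284), np.int64(352))]
27.6 L 262 R 377 w 115 x_R -0.4 x_L -0.4 br [(np.int64(284), np.int64(352))]
[ 499.5 -221.5  174.1] tilt about tray x/y deg [-0.001 -0.017] F [ 0.03  0.71 -9.22] M [ 0.09  -0.012  0.069] gap 29.6 60.0
27.65 [ 499.6 -221.5  174.1] [-1.8000e+02  2.0000e-02 -1.7171e+02] [-0.5  0.3 -9.2] 29.5
60 []
66 []
72 []
78 [(154, 187), (456, 484)]
84 [(149, 270), (287, 387), (434, 512)]
90 [(116, 518)]
96 [(118, 517)]
102 [(118, 517)]
108 [(119, 516)]
114 [(120, 240), (256, 289), (348, 379), (397, 522)]
120 [(110, 239), (285, 316), (324, 351), (397, 527)]
126 [(110, 168), (171, 189), (198, 253), (286, 351), (380, 482), (494, 526)]
132 [(111, 280), (286, 315), (320, 525)]
```

Emit:
{"name": "servo_tool", "arguments": {
  "rows": [
    [0,0,0,0,0,-1,1],
    [0,0,0,0,0,-1,1],
    [0,0,0,0,0,-1,1],
    [0,0,0,0,0,-0.8,1],
    [0,0,0,0,0,-0.6,1],
    [0,0,0,0,0,-0.5,1],
    [0,0,0,0,0,-0.4,1],
    [0,0,0,0,0,0,1]
  ]
}}

```text
clock: 28.7
eef_pos: [499.5, -221.5, 168.6]
eef_rot: [3.141, 0.0, -2.997]
wrist_force: [-0.6, 0.1, -8.1]
finger_gap: 29.9
finger_force: 60.0
```

```bash
python3 s.py 1
```

```text
28.7 L 262 R 378 w 116 x_R 0.4 x_L -0.4 br [(np.int64(284), np.int64(352))]
[ 499.5 -221.5  168.6] tilt about tray x/y deg [ 0.01  -0.007] F [-0.6   0.11 -8.11] M [ 0.049 -0.041 -0.072] gap 29.9 60.0
```

Emit:
{"name": "servo_tool", "arguments": {
  "rows": [
    [0,0,0,0,0,-0.3,1],
    [0,0,0,0,0,-0.3,1],
    [0,0,0,0,0,-0.2,1],
    [0,0,0,0,0,0,1],
    [0,0,0,0,0,0,1]
  ]
}}

```text
clock: 29.38
eef_pos: [499.5, -221.5, 168.1]
eef_rot: [-3.142, 0.0, -2.997]
wrist_force: [-2.2, 1.2, -2.5]
finger_gap: 29.4
finger_force: 60.0
```

```bash
python3 s.py 1
```

```text
29.375 L 263 R 378 w 115 x_R 0.4 x_L 0.4 br [(np.int64(284), np.int64(352))]
[ 499.5 -221.5  168.1] tilt about tray x/y deg [-0.001 -0.019] F [-2.21  1.21 -2.48] M [0.355 0.523 0.064] gap 29.4 60.0
```

Emit:
{"name": "servo_tool", "arguments": {
  "rows": [
    [0,0,0,0,0,-0.3,1],
    [0,0,0,0,0,0,1],
    [0,0,0,0,0,0,1]
  ],
  "grip_force": 10
}}

```text
clock: 29.8
eef_pos: [499.5, -221.5, 168.1]
eef_rot: [-3.141, 0.001, -2.997]
wrist_force: [-4.8, 1.7, 2.1]
finger_gap: 30.2
finger_force: 10.0
```

Emit:
{"name": "servo_tool", "arguments": {
  "rows": [
    [0,0,0,0,0,0,1],
    [0,0,0,0,0,0,1]
  ],
  "grip_force": 3
}}

```text
clock: 30.05
eef_pos: [499.7, -221.5, 168.0]
eef_rot: [-3.141, 0.001, -2.997]
wrist_force: [-2.0, 2.4, 3.7]
finger_gap: 29.9
finger_force: 3.0
```

```bash
python3 s.py 2
```

```text
30.05 L 263 R 378 w 115 x_R 0.4 x_L 0.4 br [(np.int64(284), np.int64(352))]
30.1 L 263 R 378 w 115 x_R 0.4 x_L 0.4 br [(np.int64(284), np.int64(352))]
[ 499.8 -221.5  168. ] tilt about tray x/y deg [-0.018 -0.06 ] F [-1.66  2.42  3.89] M [0.591 0.401 0.01 ] gap 30.1 3.0
```

Emit:
{"name": "servo_tool", "arguments": {
  "rows": [
    [0,0,0,0,0,0,0.66],
    [0,0,0,0,0,0,0.62],
    [0,0,0,0,0,0,0.56],
    [0,0,0,0,0,0,0.48],
    [0,0,0,0,0,0,0.4],
    [0,0,0,0,0,0,0.4]
  ]
}}

```text
clock: 30.9
eef_pos: [499.5, -221.5, 167.5]
eef_rot: [3.141, 0.0, -2.997]
wrist_force: [0.2, -0.0, 0.3]
finger_gap: 56.3
finger_force: 0.0
```

```bash
python3 s.py 3
```

```text
30.9 L 262 R 378 w 116 x_R 0.4 x_L -0.4 br [(np.int64(284), np.int64(352))]
30.95 L 262 R 378 w 116 x_R 0.4 x_L -0.4 br [(np.int64(284), np.int64(352))]
31.0 L 262 R 378 w 116 x_R 0.4 x_L -0.4 br [(np.int64(284), np.int64(352))]
[ 499.5 -221.5  167.5] tilt about tray x/y deg [ 0.007 -0.007] F [-0.4   1.65 -0.78] M [ 0.044 -0.003  0.009] gap 56.3 0.0
```

Released; the shuttle is at rest. Retreat upward and check from the top camera.

Emit:
{"name": "servo_tool", "arguments": {
  "rows": [
    [0,0,0,0,0,5,0.4],
    [0,0,0,0,0,10,0.4],
    [0,0,0,0,0,20,0.4],
    [0,0,0,0,0,25,0.4],
    [0,0,0,0,0,25,0.4],
    [0,0,0,0,0,25,0.4],
    [0,0,0,0,0,20,0.4],
    [0,0,0,-30,30,10,0.4],
    [0,0,0,-40,50,0,0.4],
    [0,0,0,-40,50,0,0.4],
    [0,0,0,-30,50,0,0.4],
    [0,0,0,0,40,0,0.4],
    [0,0,0,0,0,0,0.4]
  ]
}}

```text
clock: 32.67
eef_pos: [361.1, -2.2, 308.6]
eef_rot: [-3.141, 0.002, -2.994]
wrist_force: [0.1, 0.0, 0.5]
finger_gap: 56.1
finger_force: 0.0
```

Run:
```python
from h import *
im=manip.camera('top')[:,:,::-1];cv2.imwrite('pics/end.png',im);cv2.imwrite('pics/endc.png',cv2.resize(im[150:310,290:510],None,fx=3.5,fy=3.5,interpolation=cv2.INTER_CUBIC))
```

```text
(no output)
```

View pics/endc.png

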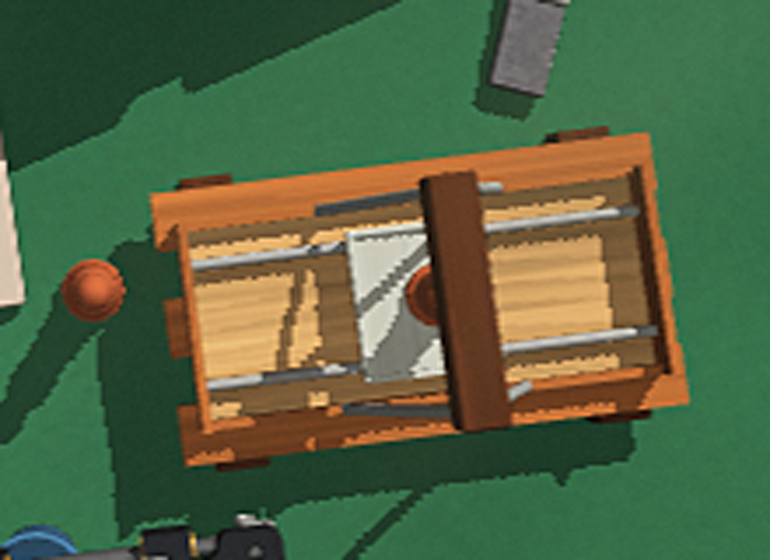

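```bash
python3 -c "
from cell import manip
print(manip.sign_off())"
```

```text
the job is handed in; nothing more can be done
None
```

The tray is on the drying stand, centred and lined up with it to within about a millimetre or two. The shuttle is at rest about 1 mm from the middle, the gripper is clear, and I handed the job in at about 33 s of the 61 s; I saw only part of the figurine in the last picture, but it looked upright.

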